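# Load the register cartridge through the reader bay's spring flap

## Robot

A 6-joint arm with a two-finger parallel gripper is mounted at the origin on the work surface. World frame = base frame: x ahead of the robot, y to its left, z up, the work surface at z = 0. Lengths are in m, angles in degrees, forces in N, time in s.
With the tool pointing down it reaches from about 0.3 to 0.75 m from the base axis. Payload 8.5 kg.
Tool frame: the origin (TCP) lies between the finger pads; the fingertips stand env.finger_overhang ahead of it and the grasp point (between the pads) lies 2 mm behind it (env.finger_overhang is the distance from the TCP to the fingertips, in m); z points along the fingers, y is the line along which they close (so a half turn about z gives the same grasp; the last joint's range is limited). The gripper opens to 85 mm and grips with 20 to 120 N. Pads are 22 mm wide; open, the fingers measure 114 mm over their backs; the gripper's body (76 mm by 85 mm) begins 54 mm behind the grasp point. The pads swing forward as they close: fully open they stand 13 mm farther back than shut.
Start: joints at [52.122, 21.807, 74.336, -0, 83.858, -12.336], TCP at [0.237, 0.496, 0.248] pointing down, gripper open.
Joint ranges: [-178.18, 178.18], [-50.72, 133.34], [12.68, 142.11], [-81.47, 261.47], [9.98, 163.14], [-165.26, 165.26]. Speed limits (degrees/s): [136.94, 136.94, 180, 180, 180, 180].

## Interface

Orientations are given as a 3x3 rotation matrix whose columns are the frame's x, y, z axes.
In Python, from rig import env gives the robot as it stands. The module is installed in compiled form; this text tells all that it offers.
- The arm moves only by the tool jog_arm, never from a script. Its arguments are lists of equal length, an entry for each row: "hand": the finger opening in m, from 0 to 0.0854; "travel": the shift along the world's x, y, z in m, a list of three; "yaw": the turn about the world's z in rad. A call has exactly 5 rows; each row shifts and turns the commanded pose from where the row before left it; what a row does not reach is not made up. A row lasts 1/8 s, in which the tool goes at most 62.5 mm and 10.7 degrees, less where a joint would pass 70% of its speed; a pose out of reach is approached as far as the arm can. A call is refused whole if a number of a shift passes 0.0625 or a number of a turn 0.188, either way. A call with a gripper value outside its range is refused whole. The fingers move at their own pace and stop on an object; "grip_force" is the grip in N (left out, the last holds). Time passes only in rows, so rows that do not move let the fingers close, or fill a call up. It gives the time, the measured TCP pose, the force, the opening and the grip force at its end, in the units of the state.
- env.observe(): the state, without advancing time (a new reading comes with each control period).
- env.get_image(name): name is "side" or "top" or "wrist"; returns the picture (400x640x3 uint8, red, green, blue); there is no depth.
- env.calibration(name): a dict with "fx", "fy", "cx", "cy" (pixels), "position" and "rotation" of the camera in the world; the wrist camera has in their place "hand_eye" (4x4, takes a point from camera to tool coordinates, whose origin is the TCP and whose axes are the flange's). Camera axes: x right, y down, z forward; pixel columns grow to the right and rows downward; lengths in m; the calibration is good to about 2 mm. A picture is of the moment at which its call begins: read the wrist's pose just before it. calibration takes no time and is no camera call.
- env.close_job(): hands the job in; it is judged then, once.
The state is a dict: "time_s": time; "q": joint angles; "qvel": joint speeds; "joint_efforts": joint torques, N m; "position": TCP position; "tool_rot": TCP orientation; "ft_force": force on the tool from outside, world axes, zero at the start; "wrist_torque": the same for the moment, N m; "grip_width": finger opening in m; "gripper_force": force on a finger pad.
Only numpy, scipy, OpenCV 4.12 (cv2) and the standard library are available. Lean on these libraries where they do the work, as an engineer would, in place of code of your own. Each camera call takes 0.05 s, during which the arm holds its last target. There are 200 camera calls.

## Task

Load the grey register cartridge into the reader bay: set it nose first in the bay's open entry tray, push it by its upright stem through the spring flap and on until its nose presses lightly on the soft buffer of the depth stop inside, then let go, so that it stays resting at the buffer with the flap shut behind it. The depth stop is set anew each time, so feel for the buffer and press it only gently, keep pushing forces on the bay moderate, and leave the other things on the panel where they are.

Things in the scene. Friction and masses are not known exactly. Their poses are not given: they have to be found in the camera images.
- cart_grip (a point): Stem of the loose cartridge: a grey plastic block 60 mm long (x), 40 wide (y), 30 high, rounded corners, 0.2 kg, with a round bright stem, 18 mm diameter, rising from its top centre to 86 mm above the underside. Point: on the stem's axis 66 mm above the underside, the height to grip. +x: to the nose, whose face (3 brass contacts) is 30 mm ahead; z up. Starts upright, nose within 1 rad of bay +x.
- bay: Reader bay, fixed: a long low metal guide. Origin: centre of the doorway, at panel height; x = pushing direction, z up. Floor 6 mm above the panel, so the cartridge's grip point runs 72 mm above the panel. Entry tray before the doorway, lipped passage after it; a black box 40 mm high ends it (x 187 to 245 mm). More than 40 N between cartridge and bay is too rough.
- tray (a point): Point on the floor of the bay's open-topped entry tray, on its centreline, 66 mm before the doorway (bay x = -66 mm): set the cartridge down centred here. The tray is 58 mm wide for bay x -105 to -50 mm, walls 24 mm above the panel; from -50 to -18 mm they funnel in to the passage, 43 mm wide (y -21.5 to 21.5). Axes as the bay.
- passage (a point): Point on the passage floor's centreline, 100 mm past the doorway. From bay x = 6 to 187 mm lips cover the sides (underside 38, top 42 mm above the panel) with an open slot 28 mm wide for the stem. In it is a depth stop with a rubber spring buffer; its free face is anywhere from bay x 112 to 148 mm, not measured. The buffer gives 3 N per mm, up to 10 mm; over 12 N spoils it. Axes as the bay.
- flap (a joint): Black spring flap, an upright leaf 42 mm wide closing the doorway, hinged on a pin at its +y side. Opens inwards (to +x) when the cartridge pushes it, resisting with 2 to 8 N, and springs shut by itself. 0 rad = shut, 1.57 = along the passage. It can shut only when the cartridge's back is 45 mm past the doorway (grip point beyond bay x = 75 mm).
- needle_valve: bystander: loose brass needle valve body with a black cap, 46 mm long, 54 mm high; origin under its centre
- gear_housing: bystander: loose white plastic register gear housing, round, 50 mm in diameter, 42 mm high; origin under its centre
- straightener: bystander: loose stainless flow straightener, a tube 44 mm in diameter, 45 mm high, upright; origin under its centre
- screwdriver: bystander: loose screwdriver 160 mm long lying on the panel; origin under its middle
Not all that is in view belongs to the job. Leave any green or turquoise look-alike of the part that bears cart_grip alone.

How it is judged (in metres and radians):
On the way, in this order (a step that is already met when the one before it is completed fails the run):
1. the cartridge is down in the entry, nose towards the shut flap (x of cart_grip in the frame of bay between -0.09 and -0.025 m and y of cart_grip in the frame of bay between -0.012 and 0.012 m and z of cart_grip in the frame of bay below 0.079 m and angle between the x axis of cart_grip and the x axis of bay, either way round below 0.35 rad), for 0.05 s.
2. the cartridge stands in the doorway, holding the flap open (x of cart_grip in the frame of bay between 0 and 0.06 m and value of joint flap above 1 rad and z of cart_grip in the frame of bay below 0.079 m), for 0.05 s.
3. the nose is pressed on the buffer and the flap is shut behind it (value of joint flap below 0.12 rad and x of cart_grip in the frame of bay above 0.074 m and z of cart_grip in the frame of bay below 0.079 m and contact force between cartridge and buffer above 1 N), for 0.05 s.
At the end, for the whole second after the job is handed in: The cartridge has gone through the flap and pressed the buffer; it now lies flat and at rest inside the bay, nose foremost and within 3.5 mm of the buffer face and square to the bay (0.15 rad), the flap is shut behind it (below 0.12 rad) (value of joint flap below 0.12 rad and x of cart_grip in the frame of bay above 0.074 m and z of cart_grip in the frame of bay below 0.079 m and x of buffer_face in the frame of cart_grip between 0.02 and 0.0335 m and angle between the x axis of cart_grip and the x axis of bay, either way round below 0.15 rad and linear speed of cartridge below 0.01 m/s); the robot touches nothing.
It fails at once if the buffer is pressed with more than 12 N (contact force between cartridge and buffer above 12 N).
It fails at once if the cartridge is forced against the bay with more than 40 N (contact force between cartridge and bay above 40 N).
It fails at once if another thing on the panel is moved by more than 20 mm (distance of any of needle_valve, gear_housing, straightener, screwdriver from where it was at the start of the episode above 0.02 m).
It also fails if it takes over 58 s, if anything falls off the work surface, if the arm or the gripper's body presses on something with over 40 N, if the wrist force passes 120 N, or if a joint passes its speed limit or range.

## Working session

There is one attempt and no reset: what is moved stays moved. The work goes in short steps, Python scripts to look and compute and a tool call to move; the robot and the scene stay as the last step left them, time stands still between calls to the robot, and variables do not carry over. Pictures are saved under pics/ and viewed, at most 10 in all, crops included, and the job is handed in when it is done.

Besides the shell and the picture viewer there is one more tool, called in YAML: its name, and indented under it one key for each argument. jog_arm: Moves the arm, as the interface text tells. Its arguments: {"type":"object","properties":{"hand":{"type":"array"},"travel":{"type":"array"},"yaw":{"type":"array"},"grip_force":{"type":"number"}},"required":["hand","travel","yaw"]}

```bash
mkdir -p pics
cat > h.py <<'E'
import numpy as np, cv2
from rig import env
def save(n,f):
    im=env.get_image(n); cv2.imwrite('pics/'+f,im[:,:,::-1]); return im
def cam(n,obs=None):
    c=env.calibration(n)
    if 'hand_eye' in c:
        o=obs or env.observe(); H=np.array(c['hand_eye']); R=np.array(o['tool_rot']); 
        return c,R@H[:3,:3],R@H[:3,3]+np.array(o['position'])
    return c,np.array(c['rotation']),np.array(c['position'])
def ray(n,u,v,z,C=None):
    c,R,p=C or cam(n); d=R@np.array([(u-c['cx'])/c['fx'],(v-c['cy'])/c['fy'],1]); return p+d*(z-p[2])/d[2]
def proj(n,P,C=None):
    c,R,p=C or cam(n); q=R.T@(np.array(P)-p); return c['fx']*q[0]/q[2]+c['cx'],c['fy']*q[1]/q[2]+c['cy']
E
python3 - <<'E'
from h import *
a=save('top','top0.png');b=save('side','side0.png')
for n in('top','side'):
    c=env.calibration(n);print(n,c['fx'],c['position'],np.round(c['rotation'],3).tolist())
o=env.observe();print(o['time_s'],env.finger_overhang,np.round(o['tool_rot'],3).tolist(),o['ft_force'])
E
```

```text
top 408.7545601180982 [0.47802999 0.0431196  0.99140556] [[-0.017, -0.999, 0.049], [-1.0, 0.017, 0.007], [-0.007, -0.049, -0.999]]
side 505.25106574906073 [ 0.42466462 -1.05843429  0.80525448] [[0.996, -0.061, 0.071], [-0.092, -0.547, 0.832], [-0.012, -0.835, -0.55]]
0.1 0.017 [[-0.902, 0.431, -0.001], [0.431, 0.902, -0.001], [0.0, -0.001, -1.0]] [-0.76605916 -0.7925205   0.56374119]
```

View pics/top0.png

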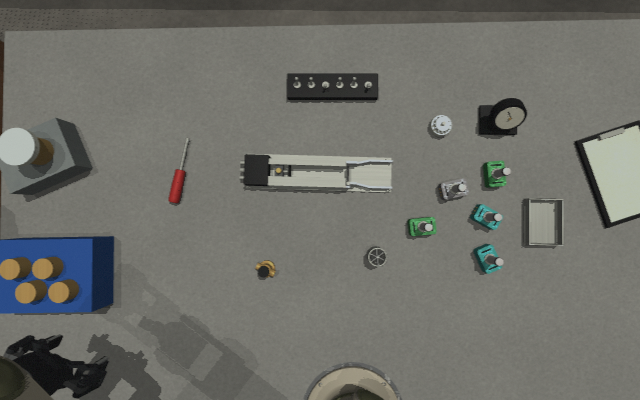

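View pics/side0.png

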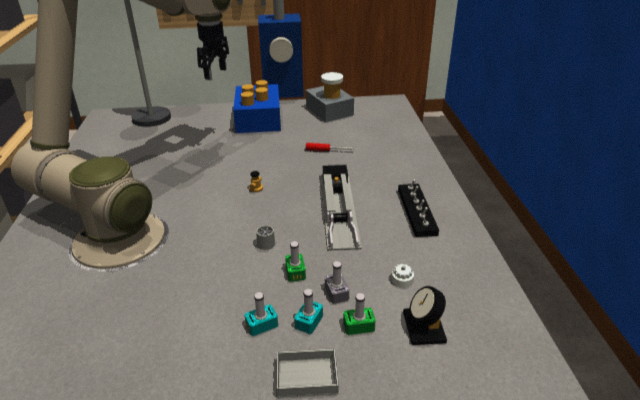

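The top view shows the bay along world +y: black box at about (256,170), tray mouth at about (392,175). The grey cartridge is near (453,189). Green and teal look-alikes stand around it at (422,227), (496,174), (487,216) and (489,258). Next I'll take an enlarged crop.

Run:
```python
from h import *
a=cv2.imread('pics/top0.png')
cv2.imwrite('pics/c1.png',cv2.resize(a[135:255,230:530],None,fx=2.6,fy=2.6,interpolation=cv2.INTER_CUBIC))
C=cam('top')
for n,u,v,z in [('stemtop',463,187,.086),('base',450,191,.03),('box L',244,170,.04),('box R',269,170,.04),('tray end',392,175,.024),('side u',392,158,.024),('side l',392,192,.024)]:
    print(n,ray('top',u,v,z,C).round(4))
```

```text
stemtop [ 0.5298 -0.2503  0.086 ]
base [ 0.5241 -0.2376  0.03  ]
box L [0.581  0.2448 0.04  ]
box R [0.58   0.1862 0.04  ]
tray end [ 0.5647 -0.1033  0.024 ]
side u [ 0.6053 -0.1043  0.024 ]
side l [ 0.5244 -0.1023  0.024 ]
```

View pics/c1.png

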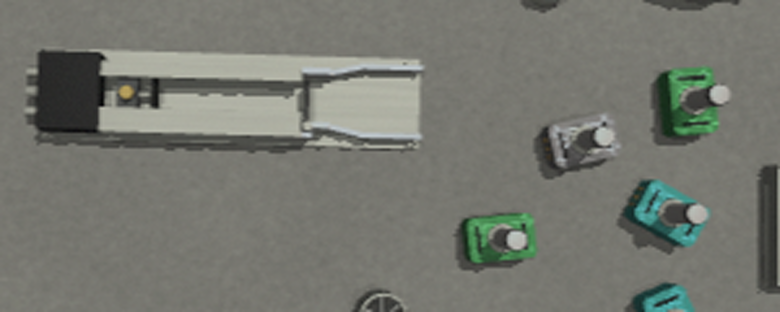

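Crop: bay box at crop (38–100, 52–130), lips run to about (302, 99), tray to (421, 101). The buffer spring with its dark face is near (125–155, 92). The cartridge block is centred near (580,142) with its stem top at (600,137). The nose points left, tilted about 10° from the bay. Heading above it.

jog_arm:
  hand: [0.085, 0.085, 0.085, 0.085, 0.085]
  travel:
    - [0.019, -0.049, 0]
    - [0.019, -0.049, 0]
    - [0.019, -0.049, 0]
    - [0.019, -0.049, 0]
    - [0.019, -0.049, 0]
  yaw: [-0.095, -0.095, -0.095, -0.095, -0.095]
  grip_force: 40

```text
time_s: 0.72
position: [0.3323, 0.2496, 0.2482]
tool_rot: [[-0.603, 0.798, -0.0], [0.798, 0.603, -0.0], [0.0, -0.0, -1.0]]
ft_force: [0.2, 0.5, 0.8]
grip_width: 0.0852
gripper_force: 0.0
```

jog_arm:
  hand: [0.085, 0.085, 0.085, 0.085, 0.085]
  travel:
    - [0.019, -0.049, 0]
    - [0.019, -0.049, 0]
    - [0.019, -0.049, 0]
    - [0.019, -0.049, 0]
    - [0.019, -0.049, 0]
  yaw: [-0.095, -0.095, -0.095, -0.095, -0.095]

```text
time_s: 1.35
position: [0.4274, 0.0045, 0.2482]
tool_rot: [[-0.171, 0.985, -0.0], [0.985, 0.171, 0.0], [0.0, -0.0, -1.0]]
ft_force: [0.6, 1.3, 0.0]
grip_width: 0.085
gripper_force: 0.0
```

jog_arm:
  hand: [0.085, 0.085, 0.085, 0.085, 0.085]
  travel:
    - [0.019, -0.049, -0.006]
    - [0.019, -0.049, -0.006]
    - [0.019, -0.049, -0.006]
    - [0.019, -0.049, -0.006]
    - [0.015, -0.04, -0.006]
  yaw: [0, 0, 0, 0, 0]

```text
time_s: 1.98
position: [0.5184, -0.2317, 0.2176]
tool_rot: [[-0.173, 0.985, -0.001], [0.985, 0.173, 0.0], [0.001, -0.001, -1.0]]
ft_force: [0.3, 0.3, -0.9]
grip_width: 0.085
gripper_force: 0.0
```

Run:
```python
from h import *
o=env.observe();save('wrist','w1.png');C=cam('wrist',o)
print(o['time_s'],np.round(o['position'],4),np.round(o['tool_rot'],3).tolist(),C[2])
for P in [(.527,-.242,.086),(.527,-.242,.03),(.57,-.066,.006)]: print(np.round(proj('wrist',P,C)))
```

```text
1.975 [ 0.5184 -0.2317  0.2176] [[-0.173, 0.985, -0.001], [0.985, 0.173, 0.0], [0.001, -0.001, -1.0]] [ 0.5072426  -0.16658866  0.34272569]
[332. 205.]
[331. 191.]
[400.  34.]
```

View pics/w1.png

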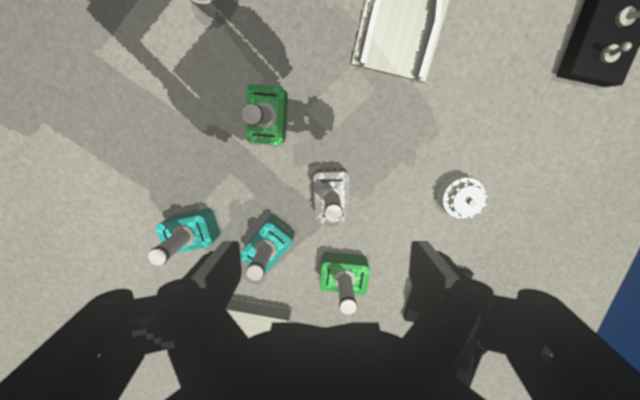

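The wrist view shows the grey block centred at about (330,195) with its stem top at (333,211), nose up towards the tray mouth, whose corners are (352,66) and (424,81). A teal stem (256,272) and a green stem (347,306) are nearby, so I'll check clearances.

Run:
```python
from h import *
im=cv2.imread('pics/w1.png')
import json
o=env.observe();C=cam('wrist',o)
f=lambda u,v,z:ray('wrist',u,v,z,C).round(4)
print('stem',f(333,211,.086))
for u,v in[(256,272),(347,306),(252,114)]:print('other',f(u,v,.086))
print('tray',f(352,66,.024),f(424,81,.024))
# block top outline (greyish-purple: compare to panel)
cv2.imwrite('pics/c2.png',np.hstack([cv2.resize(im[150:240,290:375],None,fx=5,fy=5,interpolation=cv2.INTER_CUBIC),cv2.resize(im[0:90,340:400+55],(345,450)[::1],interpolation=cv2.INTER_CUBIC)]))
T=cam('top')
g=lambda a,b,z:ray('top',230+a/2.6,135+b/2.6,z,T)
A=(g(38,52,.04)+g(38,130,.04))/2;B=(g(300,61,.042)+g(300,137,.042))/2;D=(g(421,64,.024)+g(421,139,.024))/2
print('bay',A.round(4),B.round(4),D.round(4),'dir',(A-D)[:2]/np.linalg.norm((A-D)[:2]),np.linalg.norm((A-D)[:2]),'bufface',g(157,92,.02))
```

```text
stem [ 0.5297 -0.2513  0.086 ]
other [ 0.4649 -0.3281  0.086 ]
other [ 0.5627 -0.3512  0.086 ]
other [ 0.445  -0.1767  0.086 ]
tray [ 0.5261 -0.1132  0.024 ] [ 0.6029 -0.1145  0.024 ]
bay [0.581  0.2433 0.04  ] [0.5695 0.0078 0.042 ] [ 0.5671 -0.1032  0.024 ] dir [0.04028596 0.99918819] 0.3467756282556676 bufface [0.58032391 0.13810639 0.02      ]
```

View pics/c2.png

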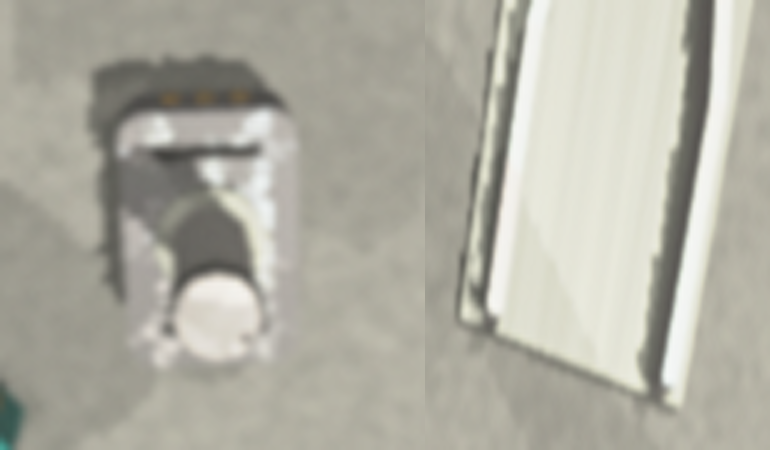

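The cartridge nose (brass contacts) faces the tray and its axis matches tool x to about 2°. Top and wrist views differ by about 6 mm in y, so I'll use the side view as a third check.

Run:
```python
from h import *
S=cam('side')
im=cv2.imread('pics/side0.png')
for n,P in[('stem top',(.53,-.251,.086)),('stem alt',(.53,-.2465,.086)),('tray wrist',(.5261,-.1132,.024)),('tray top',(.5261,-.1035,.024)),('box far',(.581,.2433,.04))]: print(n,np.round(proj('side',P,S),1))
g=im[225:300,315:365].copy();cv2.imwrite('pics/c3.png',cv2.resize(g,None,fx=8,fy=8,interpolation=cv2.INTER_CUBIC))
```

```text
stem top [336.8 263.6]
stem alt [336.5 262.2]
tray wrist [328.  245.3]
tray top [327.6 242.7]
box far [333.4 164.4]
```

View pics/c3.png

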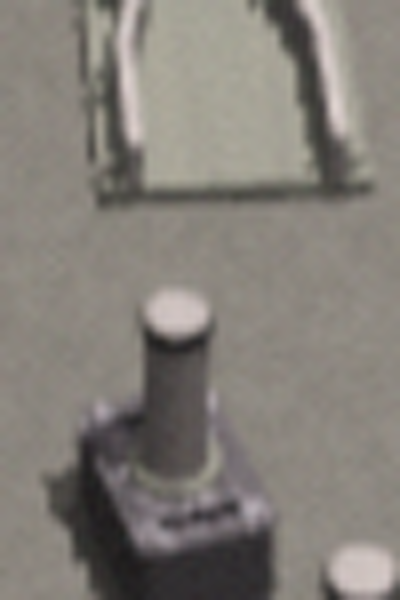

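The side view puts the stem top at (337.3,264), which agrees with the wrist estimate (0.53, -0.251). Descend and grip.

jog_arm:
  hand: [0.085, 0.085, 0.085, 0.085, 0.085]
  travel:
    - [0.0113, -0.019, -0.02]
    - [0, 0, -0.04]
    - [0, 0, -0.04]
    - [0, 0, -0.035]
    - [0, 0, -0.0185]
  yaw: [0, 0, 0, 0, 0]

```text
time_s: 2.65
position: [0.5286, -0.248, 0.0627]
tool_rot: [[-0.174, 0.985, -0.003], [0.985, 0.174, 0.002], [0.002, -0.002, -1.0]]
ft_force: [0.2, 0.0, -0.1]
grip_width: 0.0852
gripper_force: 0.0
```

jog_arm:
  hand: [0.04, 0.01, 0.01, 0.01, 0.01]
  travel:
    - [0, 0, 0]
    - [0, 0, 0]
    - [0, 0, 0]
    - [0, 0, 0]
    - [0, 0, 0]
  yaw: [0, 0, 0, 0, 0]

```text
time_s: 3.28
position: [0.5296, -0.2489, 0.0657]
tool_rot: [[-0.174, 0.985, 0.001], [0.985, 0.174, -0.001], [-0.001, 0.001, -1.0]]
ft_force: [-2.2, 0.5, 6.5]
grip_width: 0.017
gripper_force: 38.9
```

Run:
```python
from h import *
o=env.observe();save('wrist','w2.png')
print(o['time_s'],np.round(o['position'],4),o['grip_width'],o['gripper_force'],np.round(o['ft_force'],1))
```

```text
3.275 [ 0.5296 -0.2489  0.0657] 0.016985787683518567 38.9484840631485 [-2.2  0.5  6.5]
```

View pics/w2.png

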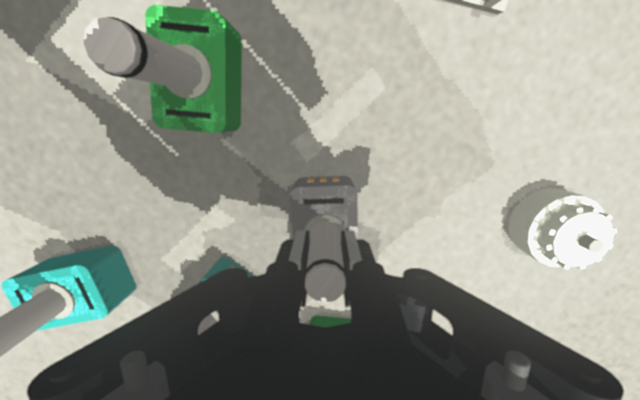

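The grip holds the stem (17 mm opening, 39 N), with the nose contacts level at (323,181). Lift, then carry to above the tray while turning -0.215 rad.

jog_arm:
  hand: [0.01, 0.01, 0.01, 0.01, 0.01]
  travel:
    - [0, 0, 0.015]
    - [0, 0, 0.02]
    - [0, 0, 0.015]
    - [0.007, 0.03, 0]
    - [0.008, 0.04, 0]
  yaw: [0, 0, 0, -0.055, -0.055]
  grip_force: 60

```text
time_s: 3.95
position: [0.5445, -0.1786, 0.1153]
tool_rot: [[-0.061, 0.998, 0.0], [0.998, 0.061, -0.0], [-0.0, 0.0, -1.0]]
ft_force: [0.3, 0.7, -2.2]
grip_width: 0.0165
gripper_force: 58.7
```

jog_arm:
  hand: [0.01, 0.01, 0.01, 0.01, 0.01]
  travel:
    - [0.008, 0.04, 0]
    - [0.008, 0.04, 0]
    - [0.0055, 0.033, 0]
    - [0, 0, 0]
    - [0, 0, 0]
  yaw: [-0.055, -0.05, 0, 0, 0]

```text
time_s: 4.58
position: [0.5659, -0.0661, 0.115]
tool_rot: [[0.04, 0.999, 0.0], [0.999, -0.04, -0.0], [-0.0, 0.0, -1.0]]
ft_force: [0.1, 0.2, -2.6]
grip_width: 0.0165
gripper_force: 58.6
```

Run:
```python
from h import *
o=env.observe();a=save('wrist','w3.png');C=cam('wrist',o);b=save('top','top3.png')
print(o['time_s'],np.round(o['position'],4),np.round(o['tool_rot'],3).tolist(),np.round(o['ft_force'],1))
p=np.array(o['position']);print('tcp proj',proj('wrist',p,C),'stemtop if centred',proj('wrist',p+[0,0,.022],C))
im=np.vstack([cv2.resize(a[:,:,::-1][100:400,100:540],(660,330)[:2]) if 0 else a[60:330,120:520,::-1],cv2.resize(b[150:200,360:440,::-1],(400,250),interpolation=cv2.INTER_CUBIC)])
cv2.imwrite('pics/c4.png',im)
```

```text
4.575 [ 0.5659 -0.0661  0.115 ] [[0.04, 0.999, 0.0], [0.999, -0.04, -0.0], [-0.0, 0.0, -1.0]] [ 0.1  0.2 -2.6]
tcp proj (np.float64(324.35985230460494), np.float64(260.67148498808734)) stemtop if centred (np.float64(324.2297311304665), np.float64(286.2661053355439))
```

View pics/c4.png

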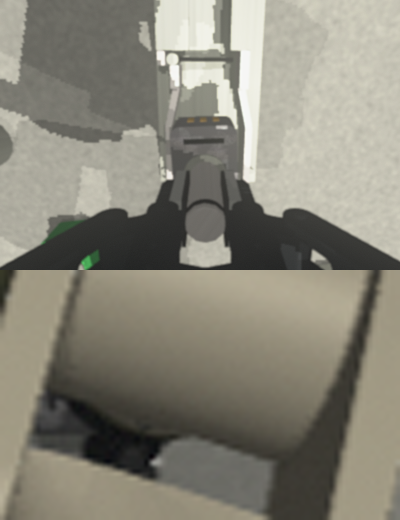

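Carried cartridge: stem top at (325,282), which is centred in the pads and about 2–3 mm ahead. Nose at (324,180). Flap bar spans about (298–354, 117), hinge pin at (292,119). Next I'll compare the doorway with the bay line.

Run:
```python
from h import *
o=env.observe();C=cam('wrist',o);p=np.array(o['position']);R=np.array(o['tool_rot'])
f=lambda u,v,z:(R.T@(ray('wrist',u,v,z,C)-p))[:2].round(4)
print('flap L,R,pin (tool x ahead,y):',[f(u,v,.04) for u,v in[(298,117),(354,117),(292,119)]])
im=cv2.imread('pics/w3.png')
for r in (75,90,105,117,130,150,175,200,220):
    print(r,im[r,265:400:3].mean(1).astype(int).tolist())
```

```text
flap L,R,pin (tool x ahead,y): [array([ 0.068 , -0.0181]), array([0.068 , 0.0199]), array([ 0.0667, -0.0222])]
75 [108, 103, 102, 142, 224, 221, 220, 222, 222, 221, 222, 222, 224, 224, 225, 223, 221, 226, 228, 226, 229, 228, 229, 154, 145, 123, 107, 108, 102, 218, 232, 232, 232, 231, 230, 232, 231, 229, 231, 232, 183, 172, 172, 177, 177]
90 [168, 134, 103, 129, 222, 221, 219, 222, 222, 222, 222, 221, 235, 235, 235, 224, 221, 234, 238, 236, 238, 238, 238, 206, 143, 123, 108, 110, 104, 231, 233, 233, 233, 233, 232, 233, 231, 232, 233, 231, 183, 186, 184, 181, 176]
105 [165, 180, 118, 116, 217, 221, 218, 221, 222, 222, 229, 233, 235, 235, 235, 224, 222, 229, 239, 236, 239, 237, 228, 228, 232, 219, 162, 111, 121, 232, 234, 234, 234, 234, 233, 234, 232, 234, 233, 219, 179, 178, 180, 184, 182]
117 [108, 105, 106, 105, 230, 242, 242, 175, 225, 225, 238, 149, 90, 116, 124, 112, 113, 115, 122, 122, 115, 114, 114, 115, 115, 113, 118, 105, 100, 103, 110, 109, 243, 245, 245, 237, 233, 235, 235, 199, 177, 182, 182, 180, 180]
130 [106, 108, 107, 107, 123, 105, 102, 110, 170, 244, 245, 229, 151, 21
[... 350 characters left out ...]
6, 229, 180, 183, 181, 182, 189, 186]
175 [106, 108, 108, 106, 109, 131, 127, 133, 155, 154, 121, 129, 132, 132, 134, 132, 129, 123, 124, 123, 124, 125, 122, 181, 209, 213, 215, 214, 228, 230, 230, 107, 113, 247, 245, 238, 233, 234, 192, 176, 182, 183, 176, 177, 178]
200 [162, 163, 164, 168, 135, 99, 98, 118, 115, 110, 111, 115, 118, 69, 64, 63, 62, 60, 60, 60, 60, 62, 62, 62, 63, 65, 78, 115, 120, 113, 116, 113, 105, 179, 245, 244, 230, 225, 177, 172, 175, 178, 176, 179, 179]
220 [161, 164, 162, 161, 159, 191, 143, 130, 141, 90, 80, 80, 81, 80, 81, 93, 98, 98, 98, 97, 121, 125, 125, 126, 125, 112, 118, 123, 105, 105, 105, 106, 102, 236, 244, 238, 228, 198, 176, 181, 180, 182, 183, 180, 180]
```

The doorway centre lies about 3 mm to +x of the tool line. Correct by that much and lower into the tray.

jog_arm:
  hand: [0.01, 0.01, 0.01, 0.01, 0.01]
  travel:
    - [0.003, 0, -0.015]
    - [0, 0, -0.015]
    - [0, 0, -0.01]
    - [0, 0, -0.003]
    - [0, 0, 0]
  yaw: [0, 0, 0, 0, 0]

```text
time_s: 5.3
position: [0.5688, -0.0658, 0.0718]
tool_rot: [[0.04, 0.999, -0.0], [0.999, -0.04, -0.0], [-0.0, -0.0, -1.0]]
ft_force: [-0.5, 0.6, -0.8]
grip_width: 0.0165
gripper_force: 58.8
```

jog_arm:
  hand: [0.01, 0.01, 0.01, 0.01, 0.01]
  travel:
    - [0, 0, 0]
    - [0, 0, 0]
    - [0, 0, 0]
    - [0, 0, 0]
    - [0, 0, 0]
  yaw: [0, 0, 0, 0, 0]

```text
time_s: 5.92
position: [0.569, -0.0658, 0.0718]
tool_rot: [[0.04, 0.999, 0.0], [0.999, -0.04, -0.0], [-0.0, 0.0, -1.0]]
ft_force: [-1.1, -0.7, -0.8]
grip_width: 0.0167
gripper_force: 58.8
```

jog_arm:
  hand: [0.01, 0.01, 0.01, 0.01, 0.01]
  travel:
    - [0.0002, 0.004, 0]
    - [0.0002, 0.004, 0]
    - [0.0002, 0.004, 0]
    - [0.0002, 0.004, 0]
    - [0, 0, 0]
  yaw: [0, 0, 0, 0, 0]

```text
time_s: 6.55
position: [0.5697, -0.0493, 0.0718]
tool_rot: [[0.039, 0.999, -0.0], [0.999, -0.039, 0.0], [0.0, -0.0, -1.0]]
ft_force: [0.2, 0.6, -1.7]
grip_width: 0.0164
gripper_force: 58.8
```

jog_arm:
  hand: [0.01, 0.01, 0.01, 0.01, 0.01]
  travel:
    - [0.0002, 0.004, 0]
    - [0.0001, 0.003, 0]
    - [0.0001, 0.003, 0]
    - [0.0001, 0.002, 0]
    - [0, 0, 0]
  yaw: [0, 0, 0, 0, 0]

```text
time_s: 7.18
position: [0.5702, -0.0376, 0.0718]
tool_rot: [[0.04, 0.999, -0.0], [0.999, -0.04, 0.0], [0.0, -0.0, -1.0]]
ft_force: [0.3, -0.6, -2.6]
grip_width: 0.0165
gripper_force: 58.7
```

jog_arm:
  hand: [0.01, 0.01, 0.01, 0.01, 0.01]
  travel:
    - [0.0001, 0.003, 0]
    - [0.0001, 0.003, 0]
    - [0.0001, 0.003, 0]
    - [0.0001, 0.003, 0]
    - [0, 0, 0]
  yaw: [0, 0, 0, 0, 0]

```text
time_s: 7.8
position: [0.5707, -0.0259, 0.0719]
tool_rot: [[0.04, 0.999, 0.0], [0.999, -0.04, -0.001], [-0.001, 0.0, -1.0]]
ft_force: [-0.2, -4.3, -2.1]
grip_width: 0.0166
gripper_force: 58.8
```

jog_arm:
  hand: [0.01, 0.01, 0.01, 0.01, 0.01]
  travel:
    - [0.0001, 0.003, 0]
    - [0.0001, 0.003, 0]
    - [0.0001, 0.003, 0]
    - [0.0001, 0.003, 0]
    - [0, 0, 0]
  yaw: [0, 0, 0, 0, 0]

```text
time_s: 8.43
position: [0.572, -0.0141, 0.0722]
tool_rot: [[0.04, 0.999, 0.003], [0.999, -0.04, -0.001], [-0.001, 0.003, -1.0]]
ft_force: [3.5, -3.9, -3.9]
grip_width: 0.0164
gripper_force: 58.7
```

jog_arm:
  hand: [0.01, 0.01, 0.01, 0.01, 0.01]
  travel:
    - [0.0007, 0.002, 0]
    - [0.0006, 0.003, 0]
    - [0.0001, 0.003, 0]
    - [0.0001, 0.003, 0]
    - [0, 0, 0]
  yaw: [0, 0, 0, 0, 0]

```text
time_s: 9.05
position: [0.5725, -0.0028, 0.0719]
tool_rot: [[0.04, 0.999, -0.0], [0.999, -0.04, -0.0], [-0.0, -0.0, -1.0]]
ft_force: [-0.6, -2.8, -1.8]
grip_width: 0.0167
gripper_force: 58.9
```

jog_arm:
  hand: [0.01, 0.01, 0.01, 0.01, 0.01]
  travel:
    - [0.0001, 0.003, 0]
    - [0.0001, 0.003, 0]
    - [0.0001, 0.003, 0]
    - [0.0001, 0.003, 0]
    - [0, 0, 0]
  yaw: [0, 0, 0, 0, 0]

```text
time_s: 9.68
position: [0.5728, 0.0097, 0.0718]
tool_rot: [[0.04, 0.999, -0.0], [0.999, -0.04, 0.001], [0.001, -0.0, -1.0]]
ft_force: [-0.5, -1.6, -0.0]
grip_width: 0.0163
gripper_force: 59.0
```

jog_arm:
  hand: [0.01, 0.01, 0.01, 0.01, 0.01]
  travel:
    - [0.0002, 0.004, 0]
    - [0.0002, 0.004, 0]
    - [0.0002, 0.004, 0]
    - [0.0002, 0.004, 0]
    - [0.0002, 0.004, 0]
  yaw: [0, 0, 0, 0, 0]

```text
time_s: 10.3
position: [0.5738, 0.0294, 0.0718]
tool_rot: [[0.04, 0.999, -0.0], [0.999, -0.04, -0.0], [-0.0, -0.0, -1.0]]
ft_force: [-2.8, -4.1, 1.4]
grip_width: 0.0166
gripper_force: 59.2
```

jog_arm:
  hand: [0.01, 0.01, 0.01, 0.01, 0.01]
  travel:
    - [0.0002, 0.004, 0]
    - [0.0002, 0.004, 0]
    - [0.0002, 0.004, 0]
    - [0.0002, 0.004, 0]
    - [0.0002, 0.004, 0]
  yaw: [0, 0, 0, 0, 0]

```text
time_s: 10.92
position: [0.5747, 0.0494, 0.0719]
tool_rot: [[0.04, 0.999, -0.001], [0.999, -0.04, -0.0], [-0.0, -0.001, -1.0]]
ft_force: [-3.0, -4.5, 1.2]
grip_width: 0.0162
gripper_force: 59.2
```

jog_arm:
  hand: [0.01, 0.01, 0.01, 0.01, 0.01]
  travel:
    - [-0.0005, 0.004, 0]
    - [0.0001, 0.004, 0]
    - [0.0001, 0.004, 0]
    - [0.0001, 0.004, 0]
    - [0.0001, 0.004, 0]
  yaw: [0, 0, 0, 0, 0]

```text
time_s: 11.55
position: [0.5749, 0.0697, 0.0718]
tool_rot: [[0.04, 0.999, 0.0], [0.999, -0.04, 0.0], [0.0, 0.0, -1.0]]
ft_force: [1.8, -0.3, -2.7]
grip_width: 0.0167
gripper_force: 58.7
```

jog_arm:
  hand: [0.01, 0.01, 0.01, 0.01, 0.01]
  travel:
    - [0.0001, 0.002, 0]
    - [0.0001, 0.002, 0]
    - [0.0001, 0.002, 0]
    - [0.0001, 0.001, 0]
    - [0, 0.001, 0]
  yaw: [0, 0, 0, 0, 0]

```text
time_s: 12.18
position: [0.5751, 0.0773, 0.0718]
tool_rot: [[0.04, 0.999, -0.0], [0.999, -0.04, -0.0], [-0.0, -0.0, -1.0]]
ft_force: [0.3, -0.6, -2.4]
grip_width: 0.0165
gripper_force: 58.8
```

jog_arm:
  hand: [0.01, 0.01, 0.01, 0.01, 0.01]
  travel:
    - [0, 0.001, 0]
    - [0.0001, 0.001, 0]
    - [0, 0.001, 0]
    - [0, 0, 0]
    - [0, 0, 0]
  yaw: [0, 0, 0, 0, 0]

```text
time_s: 12.8
position: [0.5753, 0.0803, 0.0718]
tool_rot: [[0.04, 0.999, -0.0], [0.999, -0.04, 0.0], [0.0, -0.0, -1.0]]
ft_force: [-0.1, 0.3, -3.5]
grip_width: 0.0166
gripper_force: 58.8
```

jog_arm:
  hand: [0.01, 0.01, 0.01, 0.01, 0.01]
  travel:
    - [0, 0.001, 0]
    - [0.0001, 0.001, 0]
    - [0, 0.001, 0]
    - [0, 0, 0]
    - [0, 0, 0]
  yaw: [0, 0, 0, 0, 0]

```text
time_s: 13.42
position: [0.5754, 0.0833, 0.0718]
tool_rot: [[0.04, 0.999, 0.0], [0.999, -0.04, 0.0], [0.0, 0.0, -1.0]]
ft_force: [-0.6, -0.9, -3.5]
grip_width: 0.0167
gripper_force: 58.8
```

jog_arm:
  hand: [0.01, 0.01, 0.01, 0.01, 0.01]
  travel:
    - [0, 0.001, 0]
    - [0.0001, 0.001, 0]
    - [0, 0.001, 0]
    - [0, 0, 0]
    - [0, 0, 0]
  yaw: [0, 0, 0, 0, 0]

```text
time_s: 14.05
position: [0.5755, 0.0862, 0.0718]
tool_rot: [[0.04, 0.999, -0.0], [0.999, -0.04, 0.0], [0.0, -0.0, -1.0]]
ft_force: [-0.7, 0.1, -2.4]
grip_width: 0.0166
gripper_force: 58.8
```

jog_arm:
  hand: [0.01, 0.01, 0.01, 0.01, 0.01]
  travel:
    - [0, 0.001, 0]
    - [0.0001, 0.001, 0]
    - [0, 0.001, 0]
    - [0, 0, 0]
    - [0, 0, 0]
  yaw: [0, 0, 0, 0, 0]

```text
time_s: 14.68
position: [0.5756, 0.0892, 0.0718]
tool_rot: [[0.04, 0.999, -0.0], [0.999, -0.04, 0.0], [0.0, -0.0, -1.0]]
ft_force: [0.1, 0.4, -2.4]
grip_width: 0.0164
gripper_force: 58.8
```

jog_arm:
  hand: [0.01, 0.01, 0.01, 0.01, 0.01]
  travel:
    - [0, 0.001, 0]
    - [0.0001, 0.001, 0]
    - [0, 0.001, 0]
    - [0, 0, 0]
    - [0, 0, 0]
  yaw: [0, 0, 0, 0, 0]

```text
time_s: 15.3
position: [0.5757, 0.0922, 0.0718]
tool_rot: [[0.04, 0.999, -0.0], [0.999, -0.04, -0.0], [-0.0, -0.0, -1.0]]
ft_force: [0.5, -0.6, -3.4]
grip_width: 0.0165
gripper_force: 58.8
```

jog_arm:
  hand: [0.01, 0.01, 0.01, 0.01, 0.01]
  travel:
    - [0, 0.001, 0]
    - [0.0001, 0.001, 0]
    - [0, 0.0005, 0]
    - [0, 0, 0]
    - [0, 0, 0]
  yaw: [0, 0, 0, 0, 0]

```text
time_s: 15.92
position: [0.5758, 0.0947, 0.0718]
tool_rot: [[0.04, 0.999, 0.0], [0.999, -0.04, 0.0], [0.0, 0.0, -1.0]]
ft_force: [-0.3, 0.2, -2.8]
grip_width: 0.0165
gripper_force: 58.8
```

jog_arm:
  hand: [0.01, 0.01, 0.01, 0.01, 0.01]
  travel:
    - [0, 0.001, 0]
    - [0.0001, 0.001, 0]
    - [0, 0.0005, 0]
    - [0, 0, 0]
    - [0, 0, 0]
  yaw: [0, 0, 0, 0, 0]

```text
time_s: 16.55
position: [0.5759, 0.0972, 0.0718]
tool_rot: [[0.04, 0.999, -0.0], [0.999, -0.04, -0.0], [-0.0, -0.0, -1.0]]
ft_force: [0.2, 0.1, -3.5]
grip_width: 0.0166
gripper_force: 58.8
```

jog_arm:
  hand: [0.01, 0.01, 0.01, 0.01, 0.01]
  travel:
    - [0, 0.001, 0]
    - [0.0001, 0.001, 0]
    - [0, 0.0005, 0]
    - [0, 0, 0]
    - [0, 0, 0]
  yaw: [0, 0, 0, 0, 0]

```text
time_s: 17.18
position: [0.576, 0.0997, 0.0718]
tool_rot: [[0.04, 0.999, -0.0], [0.999, -0.04, -0.0], [-0.0, -0.0, -1.0]]
ft_force: [0.6, -0.1, -2.0]
grip_width: 0.0166
gripper_force: 58.8
```

jog_arm:
  hand: [0.01, 0.01, 0.01, 0.01, 0.01]
  travel:
    - [0, 0.001, 0]
    - [0.0001, 0.001, 0]
    - [0, 0.0005, 0]
    - [0, 0, 0]
    - [0, 0, 0]
  yaw: [0, 0, 0, 0, 0]

```text
time_s: 17.8
position: [0.5761, 0.1022, 0.0718]
tool_rot: [[0.04, 0.999, 0.0], [0.999, -0.04, 0.0], [0.0, 0.0, -1.0]]
ft_force: [-0.4, 0.2, -2.4]
grip_width: 0.0166
gripper_force: 58.8
```

jog_arm:
  hand: [0.01, 0.01, 0.01, 0.01, 0.01]
  travel:
    - [0, 0.001, 0]
    - [0.0001, 0.001, 0]
    - [0, 0.0005, 0]
    - [0, 0, 0]
    - [0, 0, 0]
  yaw: [0, 0, 0, 0, 0]

```text
time_s: 18.42
position: [0.5762, 0.1047, 0.0718]
tool_rot: [[0.04, 0.999, 0.0], [0.999, -0.04, -0.0], [-0.0, 0.0, -1.0]]
ft_force: [0.2, 0.1, -2.9]
grip_width: 0.0166
gripper_force: 58.8
```

jog_arm:
  hand: [0.01, 0.01, 0.01, 0.01, 0.01]
  travel:
    - [0, 0.001, 0]
    - [0.0001, 0.001, 0]
    - [0, 0.0005, 0]
    - [0, 0, 0]
    - [0, 0, 0]
  yaw: [0, 0, 0, 0, 0]

```text
time_s: 19.05
position: [0.5763, 0.1072, 0.0718]
tool_rot: [[0.04, 0.999, -0.0], [0.999, -0.04, 0.0], [0.0, -0.0, -1.0]]
ft_force: [0.2, 0.2, -2.5]
grip_width: 0.0167
gripper_force: 58.8
```

jog_arm:
  hand: [0.01, 0.01, 0.01, 0.01, 0.01]
  travel:
    - [0, 0.001, 0]
    - [0.0001, 0.001, 0]
    - [0, 0, 0]
    - [0, 0, 0]
    - [0, 0, 0]
  yaw: [0, 0, 0, 0, 0]

```text
time_s: 19.68
position: [0.5764, 0.1091, 0.0719]
tool_rot: [[0.04, 0.999, -0.0], [0.999, -0.04, -0.0], [-0.0, -0.0, -1.0]]
ft_force: [-1.6, -2.6, -1.6]
grip_width: 0.016
gripper_force: 58.8
```

Contact with the buffer at about 2.6 N. Press slightly more to make sure.

jog_arm:
  hand: [0.01, 0.01, 0.01, 0.01, 0.01]
  travel:
    - [0, 0.0005, 0]
    - [0, 0, 0]
    - [0, 0, 0]
    - [0, 0, 0]
    - [0, 0, 0]
  yaw: [0, 0, 0, 0, 0]

```text
time_s: 20.3
position: [0.5765, 0.1097, 0.0718]
tool_rot: [[0.04, 0.999, 0.0], [0.999, -0.04, -0.0], [-0.0, 0.0, -1.0]]
ft_force: [-1.0, -4.0, -0.7]
grip_width: 0.0166
gripper_force: 58.9
```

Run:
```python
from h import *
a=save('wrist','w5.png');s=save('side','s5.png')
cv2.imwrite('pics/c5.png',np.hstack([a[60:330,120:520,::-1],cv2.resize(s[150:260,300:380,::-1],(196,270),interpolation=cv2.INTER_CUBIC)]))
print(env.observe()['ft_force'])
```

```text
[-1.06400652 -4.90382324 -0.48332603]
```

View pics/c5.png

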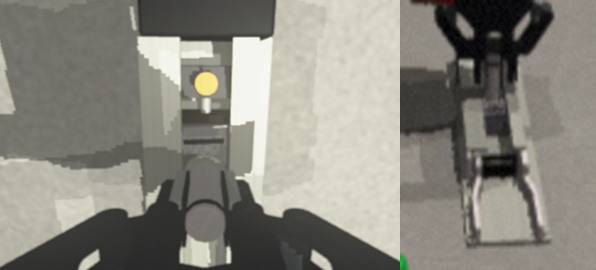

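The nose is at the buffer plate (crop 205,125) and the side view shows the flap shut across the doorway (500,163), with about 4.5 N of press. I'll ease off most of it before letting go so the spring doesn't throw the cartridge back.

jog_arm:
  hand: [0.01, 0.01, 0.01, 0.01, 0.01]
  travel:
    - [0, -0.0006, 0]
    - [0, -0.0006, 0]
    - [0, 0, 0]
    - [0, 0, 0]
    - [0, 0, 0]
  yaw: [0, 0, 0, 0, 0]

```text
time_s: 21.02
position: [0.5764, 0.1087, 0.0718]
tool_rot: [[0.04, 0.999, -0.0], [0.999, -0.04, 0.0], [0.0, -0.0, -1.0]]
ft_force: [-1.4, -1.3, -1.9]
grip_width: 0.0165
gripper_force: 58.9
```

jog_arm:
  hand: [0.01, 0.02, 0.03, 0.04, 0.05]
  travel:
    - [0, -0.0002, 0]
    - [0, 0, 0]
    - [0, 0, 0]
    - [0, 0, 0]
    - [0, 0, 0]
  yaw: [0, 0, 0, 0, 0]
  grip_force: 20

```text
time_s: 21.65
position: [0.5765, 0.1084, 0.0719]
tool_rot: [[0.04, 0.999, 0.0], [0.999, -0.04, 0.0], [0.0, 0.0, -1.0]]
ft_force: [0.3, 0.3, 0.2]
grip_width: 0.0499
gripper_force: 0.0
```

jog_arm:
  hand: [0.06, 0.06, 0.06, 0.06, 0.06]
  travel:
    - [0, 0, 0]
    - [0, 0, 0.01]
    - [0, 0, 0.03]
    - [0, 0, 0.03]
    - [0, 0, 0.03]
  yaw: [0, 0, 0, 0, 0]

```text
time_s: 22.28
position: [0.5764, 0.1083, 0.1736]
tool_rot: [[0.04, 0.999, 0.001], [0.999, -0.04, 0.0], [0.0, 0.001, -1.0]]
ft_force: [0.2, -0.0, -0.0]
grip_width: 0.06
gripper_force: 0.0
```

Run:
```python
from h import *
a=save('wrist','w6.png');s=save('side','s6.png')
cv2.imwrite('pics/c6.png',np.hstack([a[40:340,120:520,::-1],cv2.resize(s[150:260,300:380,::-1],(218,300),interpolation=cv2.INTER_CUBIC)]))
print(env.observe()['ft_force'])
```

```text
[ 0.44140062 -0.39579307 -0.24516512]
```

View pics/c6.png

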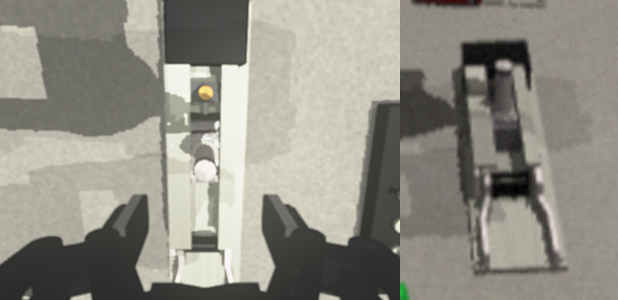

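The cartridge stands upright and square at the buffer (stem top at crop (205,170), nose against the plate at about (205,125)), the flap is shut, and the fingers are clear.

```bash
python3 -c "
from rig import env
print(env.close_job())"
```

```text
the job is handed in; nothing more can be done
None
```

The cartridge is loaded and the job is handed in: nose at the buffer after a gentle press of about 5 N, flap shut behind it, and the gripper clear; the hand-in returned no verdict.

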